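# Find the unlocked drawer and lay the heat sink in it

### The job

Of the three identical drawers in the rack only one is unlocked, and it cannot be seen which: try the handles, pull the one that gives at least 110 mm out, then lay the long single-rib heat sink flat in that drawer's narrow compartment (its left one, seen from the robot). Leave the drawer open for the next tester, and leave everything else on the bench where it is.

Things in the scene. Friction and masses are not known exactly. Their poses are not given: they have to be found in the camera images.
- rack: fixed grey steel rack of three identical drawers side by side, 396 mm wide, 214 deep, top at z = 120. Origin at bench level below the middle of the closed fronts; +x into the rack (drawers slide out along -x), +y left seen from the robot. Fronts 122 mm wide, 8 thick, z = 54 to 116. One drawer is unlocked; the other two are locked and give only 2.5 mm. Which is which changes every time
- handle_left (a point): middle of the left drawer's handle bar when closed (fixed point of the rack, does not follow the drawer; rack axes). Round steel bar 10 mm thick, 80 mm long along rack y on two legs, axis 40 mm before the front, z = 85: a 35 mm gap behind it, open from above. The unlocked drawer pulls at 3 to 5 N to its stop at 130 mm
- handle_middle (a point): the same for the middle drawer, 130 mm to the right of the left one
- handle_right (a point): the same for the right drawer
- tray_left (a point): centre of the floor of the left drawer's narrow compartment when closed (fixed point of the rack, z = 60: an open drawer's compartment lies further along rack -x by the opening). The compartment is 100 mm along rack x, 40 mm along y, just behind the front; its divider and rear wall are 10 mm high, the drawer's side 12. The wide compartment to its right holds brass standoffs
- tray_middle (a point): the same for the middle drawer
- tray_right (a point): the same for the right drawer
- free_drawer (a joint): how far the unlocked drawer is pulled out, in m: 0 closed, 0.130 at its stop. It does not tell which of the three it is
- heatsink: long bare aluminium heat sink lying on the bench on its base, left or right of the rack's front: base plate 90 (x) x 30 (y) x 6 mm with one thick upright rib along its middle, 90 mm long, 10 mm thick, top at 32 mm (edge ribs along both long sides reach 10 mm). Origin under its centre, x along its length, z up. 110 g, more or less. Grip it by the upper half of the rib
- fin_block: bystander: squat aluminium heat sink, 56 x 50 x 27 mm, five thin upright fins; origin under its centre
- screwdriver: bystander: black-handled screwdriver lying on the bench; origin under its middle
- spool: bystander: grey wire spool standing on end, 56 mm diameter, 46 mm high
- board: bystander: small green circuit board lying on the bench, 70 x 100 mm, at most 18 mm high; an open drawer passes above it
- multimeter: bystander: yellow multimeter lying on top of the rack, 90 x 170 x 40 mm
- parts_bin: bystander: small open blue bin on the bench, 90 x 120 x 50 mm

How it is judged (in metres and radians):
On the way:
1. the unlocked drawer is pulled out at least 110 mm (value of joint free_drawer above 0.11 m), for 0.2 s.
At the end, for the whole second after the job is handed in: Unlocked drawer still out at least 110 mm; heat sink released and at rest in its narrow left compartment, base down on the drawer floor (height within 3 mm, tilt under 0.08 rad), lengthwise along the drawer within 0.2 rad, either way round, and within 9 mm of the compartment's centre line (value of joint free_drawer above 0.11 m and (y of heatsink in the frame of rack between 0.152 and 0.17 m or y of heatsink in the frame of rack between 0.022 and 0.04 m or y of heatsink in the frame of rack between -0.108 and -0.09 m) and x of heatsink in the frame of rack between -0.0815 and -0.0415 m and z of heatsink in the frame of rack between 0.057 and 0.063 m and angle between heatsink's own z axis and vertical below 0.08 rad and angle between the x axis of heatsink and the x axis of rack, either way round below 0.2 rad and linear speed of heatsink below 0.02 m/s and velocity of joint free_drawer below 0.01 m/s); the robot touches nothing.
It fails at once if any bystander (squat finned heat sink, screwdriver, spool, circuit board, multimeter, blue bin) is moved more than 30 mm (distance of any of fin_block, screwdriver, spool, board, multimeter, parts_bin from where it was at the start of the episode above 0.03 m).
It also fails if it takes over 64 s, if anything falls off the work surface, if the arm or the gripper's body presses on something with over 40 N, if the wrist force passes 120 N, or if a joint passes its speed limit or range.

### The arm

A 6-joint arm with a two-finger parallel gripper is mounted at the origin on the work surface. World frame = base frame: x ahead of the robot, y to its left, z up, the work surface at z = 0. Lengths are in mm, angles in rad, forces in N, time in s.
With the tool pointing down it reaches from about 350 to 975 mm from the base axis. Payload 7.1 kg.
Tool frame: the origin (TCP) lies midway between the tips of the shut fingers; the grasp point (between the pads) lies 19 mm behind it; z points along the fingers, y is the line along which they close (so a half turn about z gives the same grasp; the last joint's range is limited). The gripper opens to 88 mm and grips with 3 to 60 N. Pads are 20 mm wide; open, the fingers measure 115 mm over their backs; the gripper's body (75 mm by 178 mm) begins 61 mm behind the grasp point.
Start: joints at [-1.203, 0.423, 1.63, -0, 1.089, -0.019], TCP at [235.783, -578.802, 222.675] pointing down, gripper open.
Joint ranges: [-3, 3], [-0.9, 2.11], [0.09, 2.58], [-1.31, 4.45], [0.11, 2.69], [-2.54, 2.54]. Speed limits (rad/s): [2.39, 2.39, 3.01, 3.14, 3.14, 3.14].

### API

Orientations are given as a rotation vector (axis times angle).
In Python, from workcell import ctrl gives the robot as it stands. The module is installed in compiled form; this text tells all that it offers.
- The arm moves only by the tool apply_moves, never from a script. Its argument "targets" is a list of rows, each a list of 3 entries, a list of its own where there are three numbers: the opening, from -1 (shut) to 1 (fully open), then the shift along the tool's x, y, z normalised to -1 to 1, where 1 is 5 cm, then the turn, a rotation vector about the tool's x, y, z normalised to -1 to 1, where 1 is 90 degrees. In form: [[jaw, [x, y, z], [wx, wy, wz]], ...]. A call has 1 to 8 rows; each row shifts and turns the commanded pose from where the row before left it, along the tool's axes as they then stand; what a row does not reach is not made up. A row lasts 1/8 s, in which the tool goes at most 62.5 mm and 10.7 degrees, less where a joint would pass 70% of its speed; a pose out of reach is approached as far as the arm can. A call with a number of a shift or a turn outside -1 to 1 is refused whole. A call with a gripper value outside its range is refused whole. The fingers move at their own pace and stop on an object; the grip force is fixed at half the most. Time passes only in rows, so rows that do not move let the fingers close. It gives the time, the measured TCP pose, the force, the opening and the grip force at its end, in the units of the state.
- ctrl.get_obs(): the state, without advancing time (a new reading comes with each control period).
- ctrl.get_image(name): name is "scene" or "side" or "wrist"; returns a dict with "pixels" (400x640x3 uint8, blue, green, red), "camera_matrix" (3x3 intrinsics, pixels), "view" (4x4, takes a point from world to camera coordinates); the wrist camera has in their place "hand_eye" (4x4, takes a point from camera to tool coordinates, whose origin is the TCP and whose axes are the flange's). Camera axes: x right, y down, z forward; pixel columns grow to the right and rows downward; lengths in mm; the calibration is good to about 2 mm. The wrist camera is an equidistant fisheye: a pixel r from the principal point sees the ray r / f radians off the axis. A picture is of the moment at which its call begins: read the wrist's pose just before it. There is no depth.
- ctrl.close_job(): hands the job in; it is judged then, once.
Trained networks look in the newest picture that a camera, given by its name, has taken for a name from the list of things; names that differ only in an ending like _2 or _b are one class to them, and where a whole thing is asked for, a point or a joint stands for the part that bears it (a point fixed in the world has none). Each returns a list of dicts, best first, with "score" (0 to 1); they miss things now and then, are a little off and sometimes report something else, mostly with a low value. They report only what shows in the picture. A call takes as long as a camera call.
- ctrl.masks_of(label, camera): "region" (400x640 bool, what is visible of it) and "bbox" ([left, top, right, bottom] in pixels, round what is visible of it).
- ctrl.pinpoint(label, camera): "xy" ([column, row] in pixels: a listed point, or the origin of a listed thing).
The state is a dict: "t": time; "qpos": joint angles; "qvel": joint speeds; "joint_torque": joint torques, N m; "ee_pos": TCP position; "orientation": TCP orientation; "ft_force": force on the tool from outside, world axes, zero at the start; "moment": the same for the moment, N m; "width": finger opening in mm; "grasp_force": force on a finger pad.
Only numpy, scipy, OpenCV 4.12 (cv2) and the standard library are available. Lean on these libraries where they do the work, as an engineer would, in place of code of your own. Each camera call takes 0.05 s, during which the arm holds its last target. There are 200 camera calls.

## Working session

There is one attempt and no reset: what is moved stays moved. The work goes in short steps, Python scripts to look and compute and a tool call to move; the robot and the scene stay as the last step left them, time stands still between calls to the robot, and variables do not carry over. Pictures are saved under pics/ and viewed, at most 10 in all, crops included, and the job is handed in when it is done.

Besides the shell and the picture viewer there is one more tool, called as name(argument=value, ...), one argument or row to a line, values as JSON. apply_moves: Moves the arm, as the interface text tells. Scaled input: -1 to 1 covers 5 cm each way for a shift and 90 degrees each way for a turn. Its arguments: {"type":"object","properties":{"targets":{"type":"array"}},"required":["targets"]}

```bash
mkdir -p pics
cat > h.py <<'E'
import numpy as np, cv2
from scipy.spatial.transform import Rotation as R
from workcell import ctrl
def proj_ray(im,xy):
    K=np.array(im["camera_matrix"]);V=np.array(im["view"])
    d=np.linalg.inv(K)@[xy[0],xy[1],1.]
    Rm=V[:3,:3];o=-Rm.T@V[:3,3];d=Rm.T@d
    return o,d/np.linalg.norm(d)
def wrist_ray(im,xy,obs):
    K=np.array(im["camera_matrix"]);H=np.array(im["hand_eye"])
    a=(xy[0]-K[0,2])/K[0,0];b=(xy[1]-K[1,2])/K[1,1];r=np.hypot(a,b)+1e-12
    d=np.array([np.sin(r)*a/r,np.sin(r)*b/r,np.cos(r)])
    Rt=R.from_rotvec(obs["orientation"]).as_matrix()
    return Rt@H[:3,3]+np.array(obs["ee_pos"]),Rt@H[:3,:3]@d
def tri(rays):
    A=0;b=0
    for o,d in rays:
        P=np.eye(3)-np.outer(d,d);A=A+P;b=b+P@o
    x=np.linalg.solve(A,b)
    return x,[np.linalg.norm((np.eye(3)-np.outer(d,d))@(x-o)) for o,d in rays]
def atz(ray,z):
    o,d=ray;return o+d*(z-o[2])/d[2]
E
cat > a.py <<'E'
from h import *
o=ctrl.get_obs();print({k:np.round(v,3) for k,v in o.items()})
ims={}
for c in ["scene","side"]:
    ims[c]=ctrl.get_image(c);cv2.imwrite(f"pics/{c}0.png",ims[c]["pixels"])
for l in ["rack","handle_left","handle_middle","handle_right","tray_left","tray_middle","tray_right","heatsink","fin_block","screwdriver","spool","board","multimeter","parts_bin"]:
    rs=[]
    for c in ims:
        p=ctrl.pinpoint(l,c)
        print(l,c,[(np.round(q["xy"]),round(q["score"],2)) for q in p[:2]])
        if p: rs.append(proj_ray(ims[c],p[0]["xy"]))
    if len(rs)==2:
        x,e=tri(rs);print("   ",np.round(x),np.round(e,1))
E
python3 a.py
```

```text
{'t': np.float64(0.0), 'qpos': array([-1.203,  0.424,  1.631,  0.   ,  1.089, -0.019]), 'qvel': array([-0.   ,  0.001, -0.003,  0.   , -0.001,  0.001]), 'joint_torque': array([ 0.0000e+00, -5.4462e+01, -2.7366e+01,  6.5000e-02,  2.3000e-02,
       -0.0000e+00]), 'ee_pos': array([ 235.598, -578.299,  221.918]), 'orientation': array([-3.082, -0.604,  0.   ]), 'ft_force': array([-0.481,  0.156, -0.617]), 'moment': array([-0.01 ,  0.048,  0.023]), 'grasp_force': np.float64(0.0), 'width': np.float64(87.769)}
rack scene []
rack side [(array([318., 192.]), 0.56)]
handle_left scene []
handle_left side [(array([296., 157.]), 0.87)]
handle_middle scene []
handle_middle side [(array([307., 171.]), 0.9)]
handle_right scene []
handle_right side [(array([321., 194.]), 0.9)]
tray_left scene [(array([408., 273.]), 0.66)]
tray_left side []
tray_middle scene [(array([264., 174.]), 0.51)]
tray_middle side []
tray_right scene [(array([261., 207.]), 0.66)]
tray_right side []
heatsink scene [(array([482., 253.]), 0.79), (array([406., 276.]), 0.68)]
heatsink side [(array([316., 195.]), 0.69), (array([252.,
[... 234 characters left out ...]
2., 295.]), 0.84)]
screwdriver side [(array([294., 158.]), 0.47)]
    [637. 359.  -8.] [7.4 7.4]
spool scene [(array([262., 205.]), 0.88), (array([405., 278.]), 0.33)]
spool side [(array([336., 282.]), 0.75), (array([374., 258.]), 0.64)]
    [ 546. -331.  -64.] [35.7 35.7]
board scene [(array([230., 133.]), 0.5)]
board side [(array([254., 212.]), 0.78), (array([357., 145.]), 0.23)]
    [ 413. -432.  213.] [118.4 118.4]
multimeter scene [(array([354., 278.]), 0.58)]
multimeter side [(array([354., 147.]), 0.77)]
    [773.  80. 118.] [9.3 9.3]
parts_bin scene [(array([231., 132.]), 0.65)]
parts_bin side [(array([329., 377.]), 0.61), (array([318., 195.]), 0.54)]
    [ 371. -604.   -9.] [2.2 2.2]
```

```bash
python3 -c "
import cv2,numpy as np
a=cv2.imread('pics/scene0.png')[90:350,180:580];b=cv2.imread('pics/side0.png')[100:400,180:480]
cv2.imwrite('pics/s1.png',cv2.resize(a,None,fx=2,fy=2));cv2.imwrite('pics/s2.png',cv2.resize(b,None,fx=2,fy=2))"
```

```text
(no output)
```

View pics/s1.png

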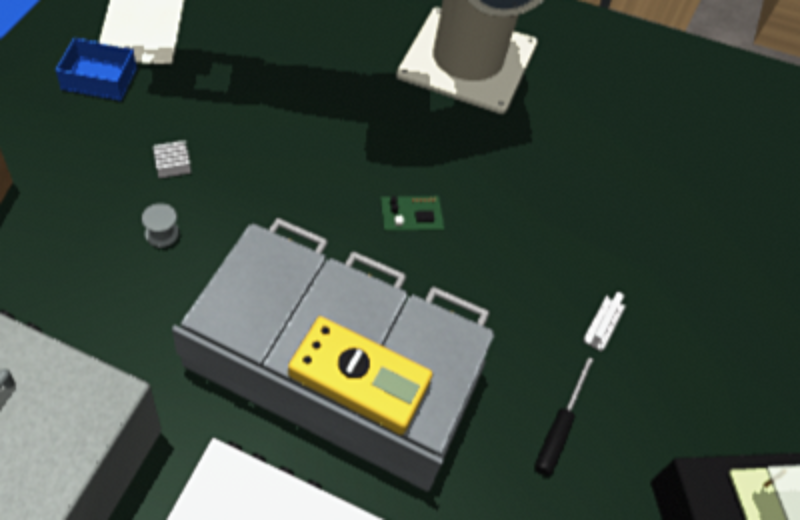

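View pics/s2.png

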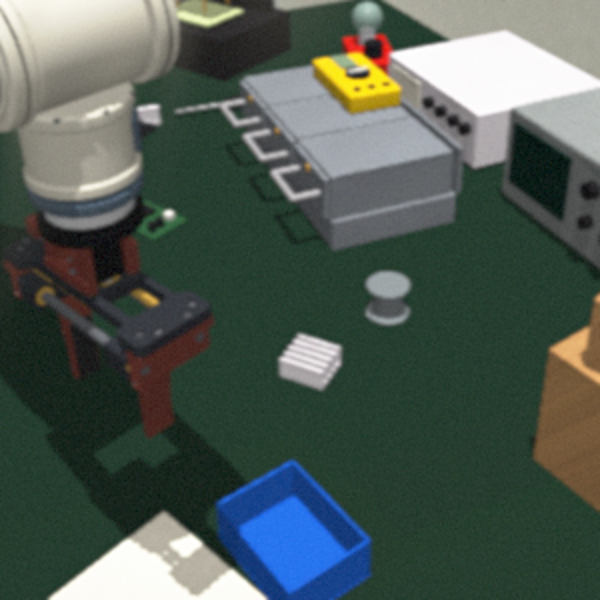

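The scene view shows handles at about (330,206), (368,224), (408,241) px and the heat sink at (482,250). The side view shows the handles at (321,194), (307,171), (296,157), so the network's "tray" hits in the scene view are wrong. Next I'll triangulate the handles.

```bash
cat > b.py <<'E'
from h import *
S=ctrl.get_image("scene");D=ctrl.get_image("side")
pts={}
for l,s,d in [("left",(408.5,241),(296,157)),("middle",(368,224),(307,171)),("right",(330,206.5),(321,194))]:
    x,e=tri([proj_ray(S,s),proj_ray(D,d)]);print(l,np.round(x),np.round(e,1),"scene@85",np.round(atz(proj_ray(S,s),85)),"side@85",np.round(atz(proj_ray(D,d),85)))
m=ctrl.masks_of("heatsink","scene");print([(q["bbox"],round(q["score"],2),q["region"].sum()) for q in m])
for l,p in [("hs",(482,250)),("sd",(462,295)),("board",(387,196))]: print(l,np.round(atz(proj_ray(S,p),10)))
for q in m[:1]:
    ys,xs=np.nonzero(q["region"]);P=np.array([atz(proj_ray(S,(a,b)),15)[:2] for a,b in zip(xs,ys)])
    c=P.mean(0);w,v=np.linalg.eigh(np.cov((P-c).T));print(c,np.sqrt(w),v[:,1],np.degrees(np.arctan2(v[1,1],v[0,1])))
o,d=proj_ray(S,(482,250));print("scene cam",o)
print(np.array(ctrl.get_image("wrist")["hand_eye"]).round(2))
E
python3 b.py
```

```text
left [588. 166.  87.] [0.4 0.4] scene@85 [587. 166.  85.] side@85 [589. 169.  85.]
middle [584.  41.  91.] [4. 4.] scene@85 [584.  38.  85.] side@85 [585.  56.  85.]
right [573. -92.  81.] [1.2 1.2] scene@85 [577. -91.  85.] side@85 [569. -97.  85.]
[([470.4, 235.0, 493.9, 265.2], 0.6, np.int64(287))]
hs [468. 378.  10.]
sd [641. 361.  10.]
board [403.  41.  10.]
[475.95779671 377.61837723] [ 8.60714179 29.41121365] [-0.99030453  0.13891345] 172.01502274346538
scene cam [1281.83332098  204.58727864 1158.11190581]
[[-0.0000e+00 -9.6000e-01 -2.7000e-01  7.4280e+01]
 [ 1.0000e+00 -0.0000e+00  0.0000e+00 -1.0000e-01]
 [-0.0000e+00 -2.7000e-01  9.6000e-01 -1.6215e+02]
 [ 0.0000e+00  0.0000e+00  0.0000e+00  1.0000e+00]]
```

```bash
cat >> h.py <<'E'
def Rth(th):
    c,s=np.cos(th),np.sin(th);return np.array([[c,s,0],[s,-c,0],[0,0,-1.]])
def theta(o):
    x=R.from_rotvec(o["orientation"]).as_matrix()[:,0];return np.arctan2(x[1],x[0])
def plan(ways,start=None,step=45):
    """ways: (x,y,z,theta_deg). prints rows' shift and turn in tool units"""
    o=ctrl.get_obs();p=np.array(o["ee_pos"]);th=np.degrees(theta(o))
    if start: p=np.array(start[:3],float);th=start[3]
    for w in ways:
        t=np.array(w[:3],float);n=int(max(1,np.ceil(np.linalg.norm(t-p)/step),np.ceil(abs(w[3]-th)/10)))
        for i in range(n):
            q=p+(t-p)/(n-i);dth=(w[3]-th)/(n-i)
            k=2 if i<n-1 else 3
            d=np.round(Rth(np.radians(th)).T@(q-p)/50,k);a=np.round(-dth/90,k)
            print([[*map(float,d)],[0,0,float(a)]])
            p=p+Rth(np.radians(th))@d*50;th-=a*90
        print("--",p.round(1),round(th,2))
E
python3 -c "
from h import *
plan([(500,40,240,86.7)])"
```

```text
[[0.64, -0.63, -0.02], [0, 0, -0.05]]
[[0.68, -0.58, -0.02], [0, 0, -0.05]]
[[0.73, -0.52, -0.02], [0, 0, -0.05]]
[[0.77, -0.47, -0.02], [0, 0, -0.05]]
[[0.8, -0.4, -0.02], [0, 0, -0.05]]
[[0.83, -0.34, -0.02], [0, 0, -0.05]]
[[0.85, -0.27, -0.03], [0, 0, -0.05]]
[[0.87, -0.21, -0.02], [0, 0, -0.05]]
[[0.89, -0.14, -0.03], [0, 0, -0.05]]
[[0.9, -0.07, -0.02], [0, 0, -0.04]]
[[0.9, -0.01, -0.03], [0, 0, -0.05]]
[[0.89, 0.06, -0.02], [0, 0, -0.04]]
[[0.89, 0.12, -0.03], [0, 0, -0.05]]
[[0.88, 0.19, -0.02], [0, 0, -0.04]]
[[0.86, 0.244, -0.027], [0, 0, -0.047]]
-- [500.  40. 240.] 86.69
```

apply_moves(
  targets=[
    [1, [0.64, -0.63, -0.02], [0, 0, -0.05]],
    [1, [0.68, -0.58, -0.02], [0, 0, -0.05]],
    [1, [0.73, -0.52, -0.02], [0, 0, -0.05]],
    [1, [0.77, -0.47, -0.02], [0, 0, -0.05]],
    [1, [0.8, -0.4, -0.02], [0, 0, -0.05]],
    [1, [0.83, -0.34, -0.02], [0, 0, -0.05]],
    [1, [0.85, -0.27, -0.03], [0, 0, -0.05]],
    [1, [0.87, -0.21, -0.02], [0, 0, -0.05]],
  ],
)

```text
t: 2.7
ee_pos: [377.0, -247.9, 231.5]
orientation: [2.743, 1.53, 0.001]
ft_force: [0.3, -0.6, 0.2]
width: 88.1
grasp_force: 0.0
```

apply_moves(
  targets=[
    [1, [0.89, -0.14, -0.03], [0, 0, -0.05]],
    [1, [0.9, -0.07, -0.02], [0, 0, -0.04]],
    [1, [0.9, -0.01, -0.03], [0, 0, -0.05]],
    [1, [0.89, 0.06, -0.02], [0, 0, -0.04]],
    [1, [0.89, 0.12, -0.03], [0, 0, -0.05]],
    [1, [0.88, 0.19, -0.02], [0, 0, -0.04]],
    [1, [0.86, 0.244, -0.027], [0, 0, -0.047]],
    [1, [0, 0, 0], [0, 0, 0]],
  ],
)

```text
t: 3.7
ee_pos: [501.0, 42.1, 240.2]
orientation: [2.28, 2.161, 0.001]
ft_force: [-0.6, -0.7, -0.7]
width: 88.1
grasp_force: 0.0
```

```bash
cat > c.py <<'E'
from h import *
import sys,pickle
n=sys.argv[1]
o=ctrl.get_obs();im=ctrl.get_image("wrist");cv2.imwrite(f"pics/w{n}.png",im["pixels"])
print(np.round(o["ee_pos"],1),np.degrees(theta(o)).round(2),np.round(o["qpos"],2),o["t"],np.array(im["camera_matrix"]).round(1).tolist())
res={}
for l,z in [("handle_left",85),("handle_middle",85),("handle_right",85),("tray_left",60),("tray_middle",60),("tray_right",60),("heatsink",0),("rack",0)]:
    p=ctrl.pinpoint(l,"wrist")
    for q in p[:2]:
        r=wrist_ray(im,q["xy"],o);print(l,np.round(q["xy"],1),round(q["score"],2),np.round(atz(r,z),1))
    if p: res[l]=wrist_ray(im,p[0]["xy"],o)
pickle.dump((o,im,res),open(f"w{n}.pkl","wb"))
E
python3 c.py 1
```

```text
[501.   42.1 240.2] 86.91 [0.06 0.22 1.88 0.   1.04 0.11] 3.7 [[309.7, 0.0, 318.7], [0.0, 309.7, 197.6], [0.0, 0.0, 1.0]]
rack [405.9 168. ] 0.95 [618.9  37.7   0. ]
```

View pics/w1.png

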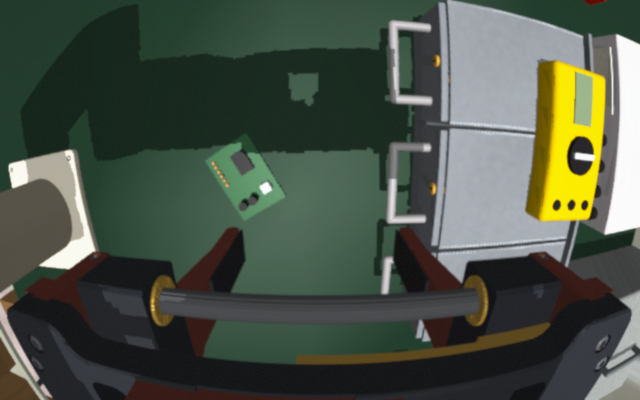

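The wrist view shows the left handle bar at column ~395, rows 24–104, and the middle bar at column ~393, rows 145–222. The multimeter starts near column 540, well behind the fronts. Next I'll fit the bars from the pixels.

```bash
cat > d.py <<'E'
from h import *
import pickle
o,im,_=pickle.load(open("w1.pkl","rb"))
g=cv2.cvtColor(im["pixels"],cv2.COLOR_BGR2GRAY).astype(float)
def bar(r0,r1):
    P=[]
    for r in range(r0,r1):
        seg=g[r,380:412];w=np.where(seg>seg.max()-60,seg-seg.max()+60,0)*(seg.max()>130)
        if w.sum()>0:
            c=380+(w*np.arange(32)).sum()/w.sum();P.append(atz(wrist_ray(im,(c,r),o),87))
    return np.array(P)
A=bar(38,92);B=bar(160,206)
for P in (A,B):
    f=np.polyfit(P[:,1],P[:,0],1);print("x at mid",P[:,0].mean(),"y",P[:,1].mean(),"slope deg",np.degrees(np.arctan(f[0])))
P=np.vstack([A,B]);f=np.polyfit(P[:,1],P[:,0],1);print("joint slope",np.degrees(np.arctan(f[0])),f)
for n,p in [("L top",(392,22)),("L bot",(397,105)),("M top",(391,143)),("M bot",(390,223))]: print(n,atz(wrist_ray(im,p,o),87).round(1))
for p in [(445,5),(436,123),(432,205),(425,245)]: print("front top",atz(wrist_ray(im,p,o),116).round(1))
for p in [(540,62),(538,215)]: print("mm",atz(wrist_ray(im,p,o),160).round(1))
E
python3 d.py
```

```text
x at mid 585.4545083104651 y 163.93337866005788 slope deg 1.606721395075734
x at mid 580.3170984148537 y 39.420192286283296 slope deg 6.088892080421663
joint slope 2.4236187679673153 [4.23253746e-02 5.78576989e+02]
L top [585.1 210.2  87. ]
L bot [585.3 121.3  87. ]
M top [577.9  81.9  87. ]
M bot [577.1  -6.3  87. ]
front top [634.  223.9 116. ]
front top [616.9 103.7 116. ]
front top [614.6  21.4 116. ]
front top [609.8 -22.8 116. ]
mm [712.8 167.3 160. ]
mm [720.2  17.7 160. ]
```

```bash
python3 -c "
from h import *
plan([(579,38,170,86.7)],step=30)"
```

```text
[[0.02, 0.4, 0.35], [0, 0, -0.0]]
[[0.02, 0.39, 0.35], [0, 0, -0.0]]
[[0.01, 0.4, 0.35], [0, 0, -0.0]]
[[0.019, 0.393, 0.352], [0, 0, -0.001]]
-- [579.  38. 170.] 86.7
```

apply_moves(
  targets=[
    [-0.3, [0.02, 0.4, 0.35], [0, 0, 0]],
    [-0.3, [0.02, 0.39, 0.35], [0, 0, 0]],
    [-0.3, [0.01, 0.4, 0.35], [0, 0, 0]],
    [-0.3, [0.02, 0.39, 0.35], [0, 0, 0]],
    [-0.3, [0, 0, 0], [0, 0, 0]],
  ],
)

```text
t: 4.78
ee_pos: [579.0, 38.4, 168.7]
orientation: [-2.284, -2.155, 0.003]
ft_force: [-0.6, 1.2, -0.7]
width: 41.1
grasp_force: 0.0
```

```bash
python3 c.py 2
```

```text
[579.   38.4 168.7] 86.65 [ 0.05  0.43  1.77 -0.    0.95  0.1 ] 4.775 [[309.7, 0.0, 318.7], [0.0, 309.7, 197.6], [0.0, 0.0, 1.0]]
```

View pics/w2.png

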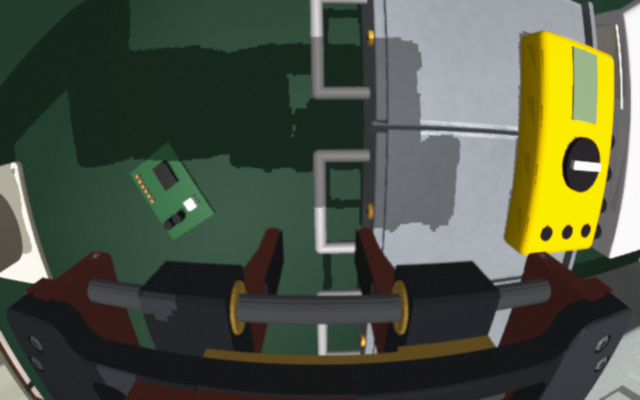

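The left bar is now at column ~318 (lower end at row 95) and the middle bar at column ~320, rows 152–250, centred between the fingers. I'll triangulate these against the first wrist view.

```bash
cat > e.py <<'E'
from h import *
import pickle
o1,i1,_=pickle.load(open("w1.pkl","rb"));o2,i2,_=pickle.load(open("w2.pkl","rb"))
for n,a,b in [("M top",(391,143),(320,151)),("M bot",(390,223),(320,251)),("L bot",(397,105),(319,97))]:
    x,e=tri([wrist_ray(i1,a,o1),wrist_ray(i2,b,o2)]);print(n,x.round(1),np.round(e,1),atz(wrist_ray(i2,b,o2),88).round(1))
print(atz(wrist_ray(i2,(318,20),o2),88).round(1))
plan([(579,38,66,86.7)],step=30)
E
python3 e.py
```

```text
M top [581.8  79.9  70.3] [0.1 0.1] [581.9  82.1  88. ]
M bot [577.1  -6.1  85.5] [0.8 0.8] [576.9  -4.   88. ]
L bot [583.4 122.7  95.3] [1.5 1.5] [583.6 124.6  88. ]
[586.5 187.1  88. ]
[[-0.0, 0.0, 0.52], [0, 0, -0.0]]
[[-0.01, 0.0, 0.52], [0, 0, -0.0]]
[[-0.0, 0.0, 0.53], [0, 0, -0.0]]
[[-0.009, 0.001, 0.523], [0, 0, -0.0]]
-- [579.  38.  66.] 86.69
```

apply_moves(
  targets=[
    [-0.3, [0, 0, 0.5], [0, 0, 0]],
    [-0.3, [0, 0, 0.5], [0, 0, 0]],
    [-0.3, [0, 0, 0.5], [0, 0, 0]],
    [-0.3, [0, 0, 0.54], [0, 0, 0]],
    [-0.3, [0, 0, 0], [0, 0, 0]],
  ],
)

```text
t: 5.85
ee_pos: [577.5, 38.9, 66.5]
orientation: [-2.283, -2.155, 0.004]
ft_force: [-0.2, -0.5, -0.3]
width: 30.6
grasp_force: 0.0
```

apply_moves(
  targets=[
    [-1, [0, 0, 0], [0, 0, 0]],
    [-1, [0, 0, 0], [0, 0, 0]],
    [-1, [0, 0, 0], [0, 0, 0]],
    [-1, [0, 0, 0], [0, 0, 0]],
  ],
)

```text
t: 6.35
ee_pos: [579.6, 39.0, 69.2]
orientation: [2.284, 2.156, 0.002]
ft_force: [-1.5, 0.6, 6.0]
width: 9.2
grasp_force: 30.0
```

apply_moves(
  targets=[
    [-1, [0, -0.04, 0], [0, 0, 0]],
    [-1, [0, -0.04, 0], [0, 0, 0]],
    [-1, [0, 0, 0], [0, 0, 0]],
  ],
)

```text
t: 6.72
ee_pos: [577.0, 39.1, 69.2]
orientation: [2.282, 2.155, 0.005]
ft_force: [3.5, -0.5, 5.4]
width: 9.0
grasp_force: 30.0
```

apply_moves(
  targets=[
    [-1, [0, -0.06, 0], [0, 0, 0]],
    [-1, [0, -0.06, 0], [0, 0, 0]],
    [-1, [0, 0, 0], [0, 0, 0]],
  ],
)

```text
t: 7.1
ee_pos: [577.1, 39.1, 69.4]
orientation: [2.276, 2.149, 0.019]
ft_force: [24.2, -3.0, -13.5]
width: 9.0
grasp_force: 30.0
```

```bash
python3 -c "
from h import *
o=ctrl.get_obs();print(o['ee_pos'],o['ft_force'],o['t'])"
```

```text
[577.11051882  39.12554544  69.35480912] [ 24.2166669   -3.01111159 -13.46986458] 7.1
```

The middle drawer gave 2.5 mm and then the force rose to 24 N, so it is locked. I'll back off, release and try the left one.

apply_moves(
  targets=[
    [-1, [0, 0.1, 0], [0, 0, 0]],
    [-1, [0, 0.06, 0], [0, 0, 0]],
    [-0.3, [0, 0, 0], [0, 0, 0]],
    [-0.3, [0, 0, 0], [0, 0, 0]],
    [-0.3, [0, 0, 0], [0, 0, 0]],
    [-0.3, [0, 0, -0.5], [0, 0, 0]],
    [-0.3, [0, 0, -0.6], [0, 0, 0]],
    [-0.3, [0, 0, -0.2], [0, 0, 0]],
  ],
)

```text
t: 8.1
ee_pos: [577.8, 39.1, 134.4]
orientation: [2.284, 2.155, 0.003]
ft_force: [0.3, -0.2, 0.1]
width: 30.7
grasp_force: 0.0
```

```bash
python3 -c "
from h import *
plan([(587,168.5,131,86.7),(587,168.5,67,86.7)],step=35)"
```

```text
[[0.65, 0.01, 0.02], [0, 0, -0.0]]
[[0.65, 0.01, 0.02], [0, 0, -0.0]]
[[0.65, 0.01, 0.01], [0, 0, -0.0]]
[[0.645, 0.005, 0.017], [0, 0, -0.0]]
-- [587.  168.5 131. ] 86.69
[[-0.0, 0.0, 0.64], [0, 0, -0.0]]
[[-0.0, 0.0, 0.64], [0, 0, -0.0]]
-- [587.  168.5  67. ] 86.69
```

apply_moves(
  targets=[
    [-0.3, [0.65, 0.01, 0.02], [0, 0, 0]],
    [-0.3, [0.65, 0.01, 0.02], [0, 0, 0]],
    [-0.3, [0.65, 0.01, 0.01], [0, 0, 0]],
    [-0.3, [0.65, 0.01, 0.02], [0, 0, 0]],
    [-0.3, [0, 0, 0], [0, 0, 0]],
    [-0.3, [0, 0, 0.5], [0, 0, 0]],
    [-0.3, [0, 0, 0.5], [0, 0, 0]],
    [-0.3, [0, 0, 0.28], [0, 0, 0]],
  ],
)

```text
t: 9.1
ee_pos: [585.4, 167.5, 63.8]
orientation: [-2.284, -2.155, 0.004]
ft_force: [0.2, -0.5, 0.1]
width: 30.8
grasp_force: 0.0
```

apply_moves(
  targets=[
    [-1, [0, 0, 0], [0, 0, 0]],
    [-1, [0, 0, 0], [0, 0, 0]],
    [-1, [0, 0, 0], [0, 0, 0]],
    [-1, [0, 0, 0], [0, 0, 0]],
  ],
)

```text
t: 9.6
ee_pos: [584.8, 168.6, 66.0]
orientation: [-2.283, -2.155, 0.004]
ft_force: [-5.5, 0.2, 1.5]
width: 9.0
grasp_force: 30.0
```

apply_moves(
  targets=[
    [-1, [0, -0.05, 0], [0, 0, 0]],
    [-1, [0, -0.05, 0], [0, 0, 0]],
    [-1, [0, -0.05, 0], [0, 0, 0]],
    [-1, [0, -0.05, 0], [0, 0, 0]],
    [-1, [0, 0, 0], [0, 0, 0]],
  ],
)

```text
t: 10.22
ee_pos: [576.8, 169.0, 66.0]
orientation: [2.284, 2.156, 0.0]
ft_force: [1.4, -3.4, 0.6]
width: 9.2
grasp_force: 30.0
```

The left drawer is free: it has moved 8 mm at low force. I'll pull it further.

apply_moves(
  targets=[
    [-1, [0, -0.28, 0], [0, 0, 0]],
    [-1, [0, -0.3, 0], [0, 0, 0]],
    [-1, [0, -0.3, 0], [0, 0, 0]],
    [-1, [0, -0.3, 0], [0, 0, 0]],
    [-1, [0, -0.3, 0], [0, 0, 0]],
    [-1, [0, -0.3, 0], [0, 0, 0]],
    [-1, [0, -0.3, 0], [0, 0, 0]],
    [-1, [0, -0.2, 0], [0, 0, 0]],
  ],
)

```text
t: 11.22
ee_pos: [461.8, 173.8, 65.9]
orientation: [2.283, 2.157, -0.005]
ft_force: [2.7, -18.7, 5.0]
width: 9.2
grasp_force: 30.0
```

apply_moves(
  targets=[
    [-1, [0, -0.06, 0], [0, 0, 0]],
    [-1, [0, 0, 0], [0, 0, 0]],
    [-1, [0, 0, 0], [0, 0, 0]],
  ],
)

```text
t: 11.6
ee_pos: [458.4, 173.9, 65.9]
orientation: [2.284, 2.157, -0.007]
ft_force: [-0.6, -16.9, 8.3]
width: 9.3
grasp_force: 30.0
```

apply_moves(
  targets=[
    [-0.3, [0, 0, 0], [0, 0, 0]],
    [-0.3, [0, 0, 0], [0, 0, 0]],
    [-0.3, [0, 0, 0], [0, 0, 0]],
    [-0.3, [0, 0, -0.5], [0, 0, 0]],
    [-0.3, [0, 0, -1], [0, 0, 0]],
    [-0.3, [0, 0, -1], [0, 0, 0]],
    [-0.3, [0, 0, -0.5], [0, 0, 0]],
    [-0.3, [0, 0, 0], [0, 0, 0]],
  ],
)

```text
t: 12.6
ee_pos: [460.9, 176.7, 217.4]
orientation: [2.283, 2.156, 0.007]
ft_force: [0.4, 0.6, -0.2]
width: 30.8
grasp_force: 0.0
```

```bash
python3 c.py 3
```

```text
[460.9 176.7 217.4] 86.71 [0.34 0.24 1.92 0.   0.98 0.4 ] 12.6 [[309.7, 0.0, 318.7], [0.0, 309.7, 197.6], [0.0, 0.0, 1.0]]
tray_right [575.3 249.5] 0.56 [849.1  54.8  60. ]
heatsink [314.4  14.8] 0.95 [467.7 374.8   0. ]
rack [435.6 263.3] 0.59 [623.8  34.6   0. ]
rack [575.3 252.5] 0.28 [923.7  11.6   0. ]
```

View pics/w3.png

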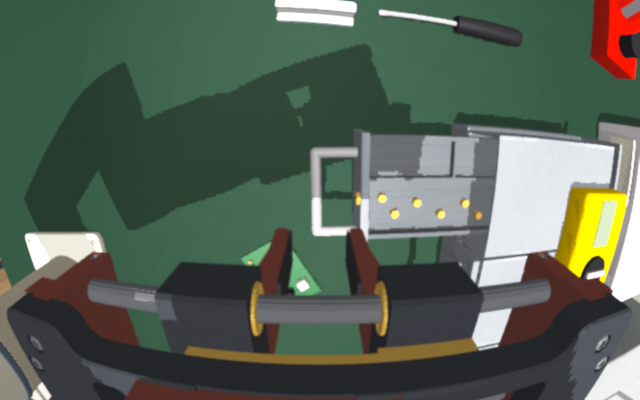

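The left drawer is open. Its narrow compartment spans about columns 369–452 and rows 137–178, and the heat sink lies at (315,13). I'll enlarge both.

```bash
python3 -c "
import cv2,numpy as np
a=cv2.imread('pics/w3.png');b=cv2.resize(a[115:215,340:500],None,fx=5,fy=4,interpolation=2);
cv2.imwrite('pics/w3c.png',b)"
```

```text
(no output)
```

View pics/w3c.png

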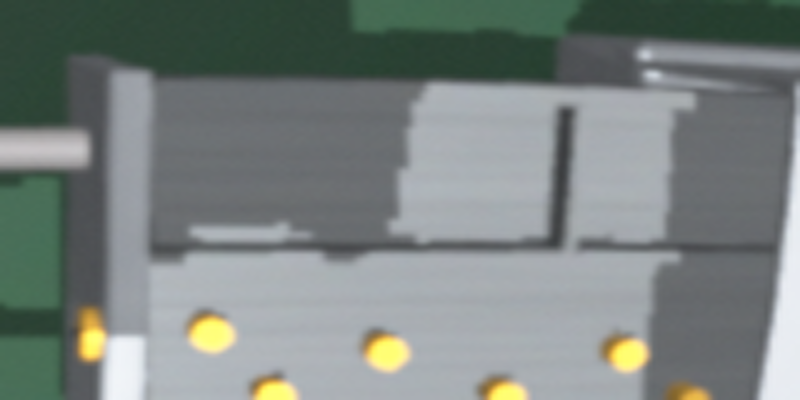

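```bash
cat > f.py <<'E'
from h import *
import pickle
o,im,_=pickle.load(open("w3.pkl","rb"))
f=lambda p,z:atz(wrist_ray(im,p,o),z).round(1)
for n,p,z in [("front in top L",(370,136),116),("front in top R",(366,235),116),("rear base",(450.5,160),60),("rear top",(454,160),70),
  ("div top near",(372,176.5),70),("div top far",(490,176.3),70),("side top near",(372,135),72),("side top far",(470,137),72),("bar top",(316,151),87),("bar bot",(317,233),87),
  ("standoffs?",(382,198),66)]: print(n,f(p,z))
m=ctrl.masks_of("heatsink","wrist")[0];print(m["bbox"],m["score"])
g=cv2.cvtColor(im["pixels"],cv2.COLOR_BGR2GRAY)
cnt=m["region"]
for z in (6,32):
    ys,xs=np.nonzero(cnt);P=np.array([f((a,b),z)[:2] for a,b in zip(xs,ys)]);c=P.mean(0);w,v=np.linalg.eigh(np.cov((P-c).T))
    print(z,c,np.degrees(np.arctan2(v[1,1],v[0,1])),(P.max(0),P.min(0)))
E
python3 f.py
```

```text
front in top L [507.9 228.8 116. ]
front in top R [502.7 138.  116. ]
rear base [608.9 195.5  60. ]
rear top [608.6 197.2  70. ]
div top near [516.6 183.   70. ]
div top far [656.9 177.3  70. ]
side top near [517.3 226.   72. ]
side top far [626.9 222.3  72. ]
bar top [460.6 214.5  87. ]
bar bot [456.7 131.1  87. ]
standoffs? [527.8 158.1  66. ]
[275.6, 0.0, 352.7, 26.6] 0.86
6 [470.25224467 377.69421998] 173.1776186252665 (array([516.2, 396.9]), array([422. , 356.4]))
32 [469.80970819 368.88832772] 173.1791270430019 (array([512.6, 386.8]), array([424.9, 349.1]))
```

```bash
python3 -c "
from h import *
plan([(470,373,150,173)],step=40)"
```

```text
[[0.44, -0.0, 0.14], [0, 0, -0.11]]
[[0.43, 0.07, 0.14], [0, 0, -0.11]]
[[0.41, 0.15, 0.15], [0, 0, -0.11]]
[[0.38, 0.22, 0.14], [0, 0, -0.1]]
[[0.35, 0.27, 0.15], [0, 0, -0.11]]
[[0.29, 0.33, 0.14], [0, 0, -0.1]]
[[0.24, 0.37, 0.15], [0, 0, -0.11]]
[[0.17, 0.4, 0.14], [0, 0, -0.1]]
[[0.105, 0.426, 0.149], [0, 0, -0.109]]
-- [470. 373. 150.] 173.0
```

apply_moves(
  targets=[
    [-0.1, [0.44, 0, 0.14], [0, 0, -0.11]],
    [-0.1, [0.43, 0.07, 0.14], [0, 0, -0.11]],
    [-0.1, [0.41, 0.15, 0.15], [0, 0, -0.11]],
    [-0.1, [0.38, 0.22, 0.14], [0, 0, -0.1]],
    [-0.1, [0.35, 0.27, 0.15], [0, 0, -0.11]],
    [-0.1, [0.29, 0.33, 0.14], [0, 0, -0.1]],
    [-0.1, [0.24, 0.37, 0.15], [0, 0, -0.11]],
    [-0.1, [0.17, 0.4, 0.14], [0, 0, -0.1]],
  ],
)

```text
t: 14.1
ee_pos: [469.0, 351.9, 157.4]
orientation: [-0.451, -3.109, 0.001]
ft_force: [-0.5, -0.2, -1.1]
width: 39.9
grasp_force: 0.0
```

apply_moves(
  targets=[
    [-0.1, [0.105, 0.425, 0.15], [0, 0, -0.11]],
    [-0.1, [0, 0, 0], [0, 0, 0]],
    [-0.1, [0, 0, 0], [0, 0, 0]],
  ],
)

```text
t: 14.48
ee_pos: [470.0, 372.4, 150.4]
orientation: [-0.194, -3.135, 0.001]
ft_force: [0.2, -0.8, -0.2]
width: 39.4
grasp_force: 0.0
```

```bash
python3 c.py 4
```

```text
[470.  372.4 150.4] 172.91 [ 0.65  0.48  1.74 -0.    0.93 -0.8 ] 14.475 [[309.7, 0.0, 318.7], [0.0, 309.7, 197.6], [0.0, 0.0, 1.0]]
tray_right [325.9 184.6] 0.4 [455.9 379.9  60. ]
heatsink [321.8 181.3] 0.63 [466.3 375.7   0. ]
```

View pics/w4.png

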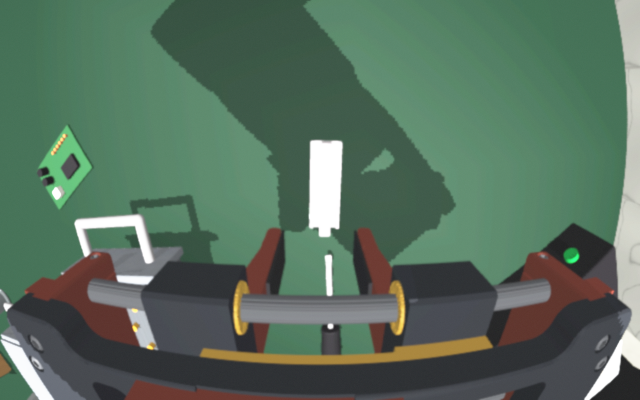

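The heat sink is at columns 309–342, rows 141–237, nearly aligned with the tool. The screwdriver tip is just beyond it at (328,255).

```bash
cat > g.py <<'E'
from h import *
import pickle
o,im,_=pickle.load(open("w4.pkl","rb"));o3,i3,_=pickle.load(open("w3.pkl","rb"))
f=lambda p,z:atz(wrist_ray(im,p,o),z).round(1)
g=cv2.cvtColor(im["pixels"],cv2.COLOR_BGR2GRAY).astype(int)
for r in (145,165,185,205,222,226,232):
    c=np.nonzero(g[r,295:355]>170)[0]+295;a,b=c.min(),c.max();print(r,a,b,"edges z10",f((a-.5,r),10)[:2],f((b+.5,r),10)[:2],"mid",(f((a-.5,r),10)+f((b+.5,r),10))[:2]/2)
print("c profile",g[225:240,324],g[136:146,325]); print(g[185,300:350])
for n,p,z in [("near base end",(326,143),6),("far",(325,228),10),("rib far top",(324.5,236),32)]: print(n,f(p,z))
x,e=tri([wrist_ray(im,(325.7,185),o),wrist_ray(i3,(315.5,13),o3)]);print("tri",x,e)
E
python3 g.py
```

```text
145 310 342 edges z10 [426.3 368.4] [430.2 400.5] mid [428.25 384.45]
165 310 341 edges z10 [446.1 365.8] [449.9 397.3] mid [448.   381.55]
185 310 340 edges z10 [466.3 363.1] [470.1 394.1] mid [468.2 378.6]
205 309 339 edges z10 [487.  359.4] [491.  390.9] mid [489.   375.15]
222 309 338 edges z10 [505.4 356.9] [509.3 387.9] mid [507.35 372.4 ]
226 309 338 edges z10 [509.9 356.3] [513.8 387.4] mid [511.85 371.85]
232 318 330 edges z10 [517.7 364.8] [519.5 378.4] mid [518.6 371.6]
c profile [255 255 255 255 255 255 255 255 255 255 254 234 162 131 128] [ 81  82  81  95 131 171 205 245 255 255]
[ 81  82  82  83  82  82  82  82  98 167 246 255 255 255 255 255 255 255
 255 255 255 255 255 255 255 255 255 255 255 255 255 255 255 255 255 255
 255 255 255 253 205 115  88  84  84  84  84  83  84  84]
near base end [426.8 384.7   6. ]
far [514.2 373.1  10. ]
rib far top [513.9 372.3  32. ]
tri [470.16376317 378.54521569  -1.97988126] [np.float64(1.2193275993565311), np.float64(1.2193275993566115)]
```

```bash
python3 -c "
from h import *
plan([(470.2,378.4,70,171.4),(470.2,378.4,16,171.4)],step=30)"
```

```text
[[0.01, 0.04, 0.54], [0, 0, 0.01]]
[[0.0, 0.03, 0.54], [0, 0, 0.0]]
[[0.007, 0.04, 0.534], [0, 0, 0.008]]
-- [470.2 378.4  70. ] 171.44
[[-0.0, -0.0, 0.54], [0, 0, 0.0]]
[[-0.0, -0.0, 0.54], [0, 0, 0.0]]
-- [470.2 378.4  16. ] 171.44
```

apply_moves(
  targets=[
    [-0.1, [0.01, 0.04, 0.54], [0, 0, 0.01]],
    [-0.1, [0, 0.03, 0.54], [0, 0, 0]],
    [-0.1, [0.007, 0.04, 0.53], [0, 0, 0.007]],
    [-0.1, [0, 0, 0.4], [0, 0, 0]],
    [-0.1, [0, 0, 0.4], [0, 0, 0]],
    [-0.1, [0, 0, 0.2], [0, 0, 0]],
    [-0.1, [0, 0, 0], [0, 0, 0]],
  ],
)

```text
t: 15.8
ee_pos: [469.8, 378.4, 19.4]
orientation: [-0.231, -3.132, 0.001]
ft_force: [-0.3, 0.6, -1.1]
width: 39.5
grasp_force: 0.0
```

apply_moves(
  targets=[
    [-0.1, [0, 0, 0.06], [0, 0, 0]],
    [-1, [0, 0, 0], [0, 0, 0]],
    [-1, [0, 0, 0], [0, 0, 0]],
    [-1, [0, 0, 0], [0, 0, 0]],
    [-1, [0, 0, 0], [0, 0, 0]],
    [-1, [0, 0, 0], [0, 0, 0]],
  ],
)

```text
t: 16.55
ee_pos: [470.2, 378.7, 17.3]
orientation: [0.231, 3.133, 0.0]
ft_force: [-0.7, -1.3, 3.5]
width: 10.0
grasp_force: 30.0
```

apply_moves(
  targets=[
    [-1, [0, 0, -0.4], [0, 0, 0]],
    [-1, [0, 0, -0.8], [0, 0, 0]],
    [-1, [0, 0, -0.8], [0, 0, 0]],
    [-1, [0, 0, -0.8], [0, 0, 0]],
    [-1, [0, 0, -0.2], [0, 0, 0]],
  ],
)

```text
t: 17.18
ee_pos: [471.4, 379.6, 170.7]
orientation: [0.231, 3.129, 0.006]
ft_force: [0.7, -0.3, -1.6]
width: 9.4
grasp_force: 30.0
```

```bash
python3 -c "
from h import *
o=ctrl.get_obs();print(o['ee_pos'],o['width'],o['grasp_force'],o['ft_force'])
plan([(558.3,200.8,150,177.6)],step=30)"
```

```text
[471.35552606 379.6454047  170.72943112] 9.377809512687534 29.99812960624695 [ 0.70722301 -0.30365656 -1.57887743]
[[-0.32, -0.47, 0.06], [0, 0, -0.01]]
[[-0.31, -0.47, 0.06], [0, 0, -0.01]]
[[-0.31, -0.48, 0.06], [0, 0, -0.01]]
[[-0.3, -0.48, 0.06], [0, 0, -0.01]]
[[-0.29, -0.49, 0.06], [0, 0, -0.01]]
[[-0.28, -0.49, 0.06], [0, 0, -0.01]]
[[-0.276, -0.504, 0.055], [0, 0, -0.007]]
-- [558.3 200.8 150. ] 177.59
```

apply_moves(
  targets=[
    [-1, [-0.32, -0.47, 0.06], [0, 0, -0.01]],
    [-1, [-0.31, -0.47, 0.06], [0, 0, -0.01]],
    [-1, [-0.31, -0.48, 0.06], [0, 0, -0.01]],
    [-1, [-0.3, -0.48, 0.06], [0, 0, -0.01]],
    [-1, [-0.29, -0.49, 0.06], [0, 0, -0.01]],
    [-1, [-0.28, -0.49, 0.06], [0, 0, -0.01]],
    [-1, [-0.276, -0.504, 0.055], [0, 0, -0.007]],
    [-1, [0, 0, 0], [0, 0, 0]],
  ],
)

```text
t: 18.18
ee_pos: [556.8, 198.1, 145.2]
orientation: [-0.07, -3.139, 0.001]
ft_force: [0.6, -0.6, -1.0]
width: 10.0
grasp_force: 30.0
```

```bash
python3 c.py 5
```

```text
[556.8 198.1 145.2] 177.45 [ 0.32  0.47  1.76 -0.    0.91 -1.2 ] 18.175 [[309.7, 0.0, 318.7], [0.0, 309.7, 197.6], [0.0, 0.0, 1.0]]
handle_middle [146.3 243.1] 0.72 [579.5  44.2  85. ]
tray_right [183.4 243.8] 0.58 [591.   69.2  60. ]
heatsink [317.1 233.2] 0.94 [608.1 193.7   0. ]
rack [185.2 244.8] 0.78 [618.8  39.2   0. ]
rack [143.7 244.9] 0.54 [619.4 -20.5   0. ]
```

View pics/w5.png

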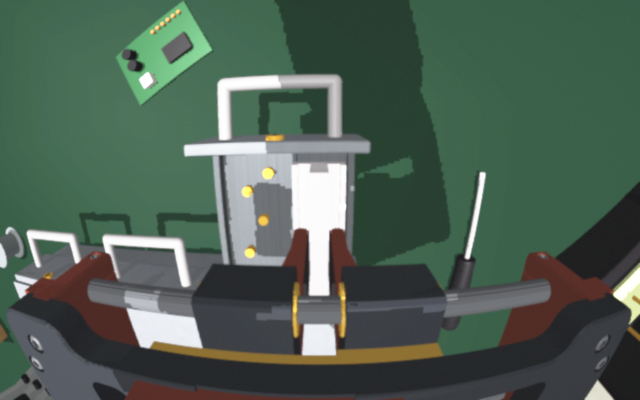

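Heat sink held level over the narrow compartment. Visible are the front's inner edge at row ~154, the drawer's side wall at columns 347–355, and the handle bar from (221,84) to (338,79).

```bash
cat > k.py <<'E'
from h import *
import pickle
o,im,_=pickle.load(open("w5.pkl","rb"))
f=lambda p,z:atz(wrist_ray(im,p,o),z).round(1)
for n,p,z in [("bar R",(219,85),88),("bar L",(341,80),88),("front in R",(186,155),116),("front in L",(369,152),116),("hs near L",(345,164),134),("hs near R",(293,165),134)]: print(n,f(p,z))
g=cv2.cvtColor(im["pixels"],cv2.COLOR_BGR2GRAY).astype(int)
for r in (170,190,210):
    print(r,g[r,285:362]); print([ (c,f((c,r),72)[:2].tolist()) for c in (347,350,353,356)])
print(g[145:175,300]);print("hs end heights",f((300,164),134))
E
python3 k.py
```

```text
bar R [456.3 130.4  88. ]
bar L [459.3 217.7  88. ]
front in R [502.5 112.2 116. ]
front in L [507.5 231.6 116. ]
hs near L [511.5 214.8 134. ]
hs near R [510.8 185.3 134. ]
170 [189 191 191 191 192 198 223 247 253 253 253 253 251 251 252 253 253 254
 254 253 253 252 252 248 226 180 162 161 163 162 163 162 162 162 162 162
 162 162 162 162 162 164 171 216 248 251 251 252 252 252 252 252 252 252
 249 243 251 253 253 252 244 170 102 103 112 114 113 115 108  87  65  57
  57  57  56  56  57]
[(347, [527.0, 221.1]), (350, [527.1, 223.4]), (353, [527.2, 225.7]), (356, [527.2, 228.1])]
190 [113 114 113 113 114 116 154 230 251 253 253 252 248 249 252 253 253 254
 254 253 253 252 252 252 252 252 252 252 252 252 252 252 252 252 252 252
 252 252 252 252 252 252 252 252 252 251 251 251 252 252 252 252 252 252
 250 248 251 252 252 250 227 141  92 103 115 134 158 159 140 104  68  57
  56  58  56  58  56]
[(347, [543.0, 220.7]), (350, [543.1, 223.1]), (353, [543.2, 225.5]), (356, [543.3, 227.8])]
210 [112 112 112 112 113 129 175 223 246 252 253 252 249 246 249 252 253 253
 253 253 252 252 252 252 252 252 252 252 252 252 252 252 252 252 252 252
 252 252 252 252 252 252 252 252 252 251 251 251 251 251 252 252 252 251
 253 255 255 255 255 253 203 109 100 110 113 114 112 107  86  66  57  55
  55  56  57  55  57]
[(347, [559.5, 220.4]), (350, [559.7, 222.8]), (353, [559.8, 225.2]), (356, [559.9, 227.6])]
[160 158 158 159 158 158 153 142 126 116 114 114 113 113 113 116 124 145
 196 246 252 253 253 253 253 253 253 253 253 253]
hs end heights [510.4 189.3 134. ]
```

apply_moves(
  targets=[
    [-1, [-0.01, 0.054, 0.2], [0, 0, 0]],
    [-1, [0, 0, 0.3], [0, 0, 0]],
    [-1, [0, 0, 0.3], [0, 0, 0]],
    [-1, [0, 0, 0.3], [0, 0, 0]],
    [-1, [0, 0, 0.15], [0, 0, 0]],
    [-1, [0, 0, 0], [0, 0, 0]],
    [-1, [0, 0, 0], [0, 0, 0]],
  ],
)

```text
t: 19.5
ee_pos: [558.0, 202.5, 84.1]
orientation: [0.066, 3.14, 0.0]
ft_force: [-0.3, 0.4, -0.9]
width: 9.7
grasp_force: 30.0
```

apply_moves(
  targets=[
    [-1, [0, 0, 0.04], [0, 0, 0]],
    [-1, [0, 0, 0.03], [0, 0, 0]],
    [-1, [0, 0, 0], [0, 0, 0]],
    [-1, [0, 0, 0], [0, 0, 0]],
  ],
)

```text
t: 20.0
ee_pos: [557.6, 202.4, 80.4]
orientation: [0.066, 3.141, 0.0]
ft_force: [-0.4, 0.4, -0.5]
width: 9.8
grasp_force: 30.0
```

apply_moves(
  targets=[
    [-1, [0, -0.02, 0.03], [0, 0, 0]],
    [-1, [0, 0, 0.02], [0, 0, 0]],
    [-1, [0, 0, 0], [0, 0, 0]],
    [-1, [0, 0, 0], [0, 0, 0]],
  ],
)

```text
t: 20.5
ee_pos: [557.6, 201.4, 77.7]
orientation: [-0.066, -3.141, 0.0]
ft_force: [-0.2, 0.0, -0.6]
width: 9.6
grasp_force: 30.0
```

apply_moves(
  targets=[
    [-1, [0, 0, 0.02], [0, 0, 0]],
    [-1, [0, 0, 0], [0, 0, 0]],
    [-1, [0, 0, 0], [0, 0, 0]],
  ],
)

```text
t: 20.88
ee_pos: [557.7, 201.4, 77.2]
orientation: [0.066, 3.141, 0.0]
ft_force: [-1.7, -1.5, 6.2]
width: 9.9
grasp_force: 30.0
```

Contact at the expected floor height, so I'll release and lift.

apply_moves(
  targets=[
    [-0.4, [0, 0, -0.01], [0, 0, 0]],
    [-0.4, [0, 0, 0], [0, 0, 0]],
    [-0.4, [0, 0, 0], [0, 0, 0]],
    [-0.4, [0, 0, -0.2], [0, 0, 0]],
    [-0.4, [0, 0, -0.5], [0, 0, 0]],
    [-0.4, [0, 0, -1], [0, 0, 0]],
    [-0.4, [0, 0, -1], [0, 0, 0]],
    [-0.4, [0.5, 0, -0.5], [0, 0, 0]],
  ],
)

```text
t: 21.88
ee_pos: [534.7, 202.9, 241.1]
orientation: [0.067, 3.135, 0.003]
ft_force: [-0.2, 0.4, -0.2]
width: 26.4
grasp_force: 0.0
```

apply_moves(
  targets=[
    [-0.4, [0.8, 0, 0], [0, 0, 0]],
    [-0.4, [0.8, 0, 0], [0, 0, 0]],
    [-0.4, [0, 0, 0], [0, 0, 0]],
  ],
)

```text
t: 22.25
ee_pos: [450.4, 205.7, 238.0]
orientation: [-0.064, -3.141, 0.0]
ft_force: [0.4, 1.1, -0.1]
width: 26.5
grasp_force: 0.0
```

```bash
python3 c.py 6; python3 -c "
import cv2
a=cv2.imread('pics/w6.png')[120:330,180:400];cv2.imwrite('pics/w6c.png',cv2.resize(a,None,fx=2.7,fy=2.7))"
```

```text
[450.4 205.7 238. ] 177.67 [ 0.4   0.21  1.9   0.    1.03 -1.13] 22.25 [[309.7, 0.0, 318.7], [0.0, 309.7, 197.6], [0.0, 0.0, 1.0]]
heatsink [319.8 260.8] 0.96 [583.9 201.5   0. ]
```

View pics/w6c.png

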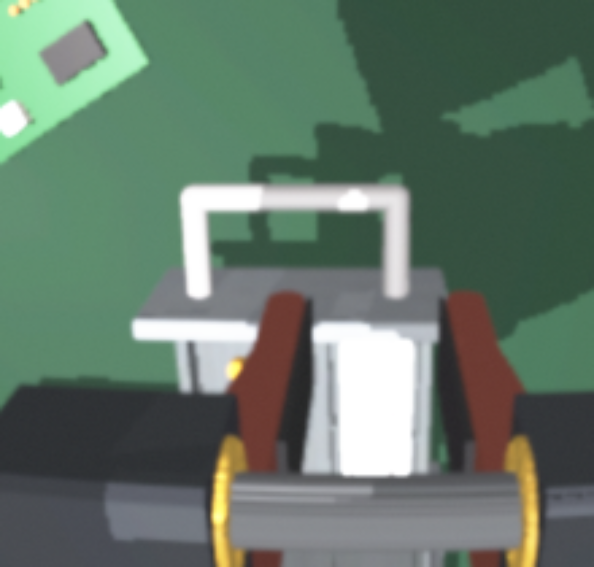

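The heat sink sits between divider (crop column ~335) and side wall (~417), behind the front. I'll check the numbers once.

```bash
cat > l.py <<'E'
from h import *
import pickle
o,im,_=pickle.load(open("w6.pkl","rb"))
f=lambda p,z:atz(wrist_ray(im,p,o),z).round(1)
print("hs origin z60",f((319.8,260.8),60))
b=f((180+295/2.7,120+197/2.7),88);print("bar",b,"opening ~",587-b[0])
for r in (255,275,290):
    g=cv2.cvtColor(im["pixels"],cv2.COLOR_BGR2GRAY).astype(int);c=np.nonzero(g[r,302:345]>225)[0]+302
    print(r,c.min(),c.max(),f((c.min()-.5,r),70),f((c.max()+.5,r),70))
im2=ctrl.get_image("side");p=ctrl.pinpoint("heatsink","side");print([(q["xy"],q["score"],atz(proj_ray(im2,q["xy"]),60).round()) for q in p[:2]])
im2=ctrl.get_image("scene");p=ctrl.pinpoint("heatsink","scene");print([(q["xy"],q["score"],atz(proj_ray(im2,q["xy"]),60).round()) for q in p[:2]])
E
python3 l.py
```

```text
hs origin z60 [552.6 202.6  60. ]
bar [457.5 174.3  88. ] opening ~ 129.5
255 305 332 [538.9 185.   70. ] [540.2 218.1  70. ]
275 306 332 [566.5 184.5  70. ] [567.8 217.5  70. ]
290 306 331 [588.5 183.2  70. ] [589.8 215.8  70. ]
[([283.2, 163.5], 0.61, array([549., 191.,  60.])), ([336.3, 285.4], 0.33, array([ 461., -444.,   60.]))]
[([229.2, 131.7], 0.26, array([ 423., -563.,   60.]))]
```

```bash
python3 -c "
from workcell import ctrl
print(ctrl.close_job())"
```

```text
the job is handed in; nothing more can be done
None
```

The left drawer was the unlocked one: I pulled it out about 128 mm, laid the heat sink flat in its narrow compartment with its measured centre about 1 mm from the centre line, and handed the job in with the drawer left open; no verdict came back.

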